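# Wind the print press down with its fold-out grip

### The arm

A 6-joint arm with a two-finger parallel gripper is mounted at the origin on the work surface. World frame = base frame: x ahead of the robot, y to its left, z up, the work surface at z = 0. Lengths are in m, angles in rad, forces in N, time in s.
With the tool pointing down it reaches from about 0.25 to 0.8 m from the base axis. Payload 8.5 kg.
Tool frame: the origin (TCP) lies on the mounting face of the last link; the fingertips stand 173 mm ahead of it and the grasp point (between the pads) lies 155 mm ahead of it (manip.finger_overhang is the distance from the TCP to the fingertips, in m); z points along the fingers, y is the line along which they close (so a half turn about z gives the same grasp; the last joint's range is limited). The gripper opens to 85 mm and grips with 20 to 120 N. Pads are 22 mm wide; open, the fingers measure 114 mm over their backs; the gripper's body (76 mm by 85 mm) begins 54 mm behind the grasp point. The pads swing forward as they close: fully open they stand 13 mm farther back than shut.
Start: joints at [-1.227, 0.238, -0.013, 1.319, 0, 1.571], TCP at [0.177, -0.494, 0.405] pointing down, gripper open.
Joint ranges: [-2.66, 2.66], [-1.03, 1.9], [-1.14, 1.46], [-1.82, 2.27], [-1.45, 1.34], [-3.14, 3.14]. Speed limits (rad/s): [2.22, 2.22, 2.79, 3.14, 3.14, 3.14].

### API

Orientations are given as [roll, pitch, yaw] about the fixed x, y, z axes, in that order (R = Rz(yaw) Ry(pitch) Rx(roll)).
In Python, from bench import manip, jaws, kinematics, imaging, nets gives the robot as it stands. Calls block until the motion is done:
- manip.goto(position, orientation): joint-space move of the TCP to a pose.
- manip.line_to(position, rate=0.15, orientation=None): straight line of the TCP; orientation=None keeps the orientation; rate is the mean speed in m/s.
- manip.move_j(angles): joint-space move.
- jaws.let_go() and jaws.gripper_close(): open the fingers fully, or close them until they stop; the grip force is fixed at half the most.
- manip.dwell(seconds).
- kinematics.inverse_kinematics(position, orientation): joint angles nearest the present ones, or None.
- manip.sense(): the state.
- imaging.get_image(name): name is "scene" or "top" or "wrist"; returns a dict with "image" (420x560x3 uint8, red, green, blue), "fovy" (degrees; the focal length in pixels is half the picture's height over the tangent of half this angle, whatever the lens; pixels are square), "cx", "cy" (the principal point, pixels), "rvec" (rotation vector, rad) and "tvec" (3), from world to camera coordinates, as OpenCV has them. Camera axes: x right, y down, z forward; pixel columns grow to the right and rows downward; lengths in m; the calibration is good to about 2 mm. A picture is of the moment at which its call begins. There is no depth.
A pose or a line that the arm cannot do raises manip.PlanningError and nothing moves.
- manip.job_done(): hands the job in; it is judged then, once.
Trained networks look in a picture, given as the dict that the camera call returned (one of the last four; its "shot" number tells which), for a name from the list of things; names that differ only in an ending like _2 or _b are one class to them, and where a whole thing is asked for, a point or a joint stands for the part that bears it (a point fixed in the world has none). Each returns a list of dicts, best first, with "score" (0 to 1); they miss things now and then, are a little off and sometimes report something else, mostly with a low value. They report only what shows in the picture. A call takes as long as a camera call.
- nets.look_for(picture, target): "centre" ([column, row] as shares, 0 to 1, of the picture: columns of its width, rows of its height, amid what is visible of it).
- nets.landmark_of(picture, target): "centre" ([column, row] as shares, 0 to 1, of the picture: columns of its width, rows of its height: a listed point, or the origin of a listed thing).
The state is a dict: "time_s": time; "joints": joint angles; "qd": joint speeds; "joint_efforts": joint torques, N m; "tcp_pos": TCP position; "tool_rot": TCP orientation; "force": force on the tool from outside, world axes, zero at the start; "torque": the same for the moment, N m; "grip_width": finger opening in m; "grip_force": force on a finger pad.
Only numpy, scipy, OpenCV 4.12 (cv2) and the standard library are available. Lean on these libraries where they do the work, as an engineer would, in place of code of your own. Each camera call takes 0.05 s, during which the arm holds its last target. There are 200 camera calls.

### The job

Close the press that has the stack of boards and prints in it: swing the folding grip on its handwheel up until it stands upright, wind the wheel clockwise (seen from above) as far as it goes with the grip standing up, then fold the grip back down flat across the wheel and let go. Leave the handwheel and grip of the other, empty press as they are.

Things in the scene. Friction and masses are not known exactly. Their poses are not given: they have to be found in the camera images.
- wheel_hub (a point): Top centre of the loaded press's handwheel, a solid aluminium disc 160 mm across lying flat 178 mm above the table. The press is a fixed grey portal frame, 190 x 210 mm; plywood, cards and prints stick out under its platen. Turns with the wheel: z up; x points from the hub to the grip's hinge pin, which is 68 mm out and 26 mm above the face, between two steel cheeks (35 mm wide, 34 mm high).
- wheel (a joint): Turn of that wheel about its upright axis, rad, growing clockwise seen from above up to a hard stop at 2.1, where the platen is down on the stack. Starts between 0.2 and 0.7. Takes about 2.5 N at the grip and stays where it is left. The wheel turns in place; its height does not change.
- grip (a joint): Fold angle of the grip, a round black bar 18 mm thick reaching 76 mm from its pin. 0: flat, level, from the pin back across the hub (end 8 mm past it), axis 26 mm above the face, clear below and beside. 1.57: straight up, end 102 mm above the face. Stops at both; starts at 0 to 0.08. Stiff, about 1 N at its end, stays where left. The hinge axis is level, square to the hub-to-pin line.
- spare_grip_end (a point): Free end of the folded grip, on its axis, of the other press: the same kind of press, but with nothing under its platen. Either press may be on the left. To be left as it is.

How it is judged:
On the way, in this order (a step that is already met when the one before it is completed fails the run):
1. the grip of the loaded press stands upright (within about 18 degrees) (value of joint grip above 1.25 rad), for 0.2 s.
2. the wheel is wound to its stop (within 0.2 rad) with the grip still standing (above 60 degrees) (value of joint wheel above 1.9 rad and value of joint grip above 1.05 rad), for 0.2 s.
At the end, for the whole second after the job is handed in: The wheel of the loaded press is at its clockwise stop (within 0.2 rad), its grip is folded flat across the wheel (within 0.2 rad), both are at rest and let go (value of joint wheel above 1.9 rad and value of joint grip below 0.2 rad and velocity of joint wheel between -0.1 and 0.1 rad/s and velocity of joint grip between -0.1 and 0.1 rad/s); the robot touches nothing.
It fails at once if the grip or handwheel of the empty press is moved (its grip end shifts over 30 mm) (distance of spare_grip_end from where it was at the start of the episode above 0.03 m).
It also fails if it takes over 48 s, if anything falls off the work surface, if the arm or the gripper's body presses on something with over 40 N, if the wrist force passes 120 N, or if a joint passes its speed limit or range.

## Working session

There is one attempt and no reset: what is moved stays moved. The work goes in short steps, each a Python script; the robot and the scene stay as the last script left them, time stands still between calls to the robot, and variables do not carry over. Pictures are saved under pics/ and viewed, at most 10 in all, crops included, and the job is handed in when it is done.

```bash
mkdir -p pics; cat > h.py <<'E'
import numpy as np, cv2
from bench import manip, jaws, kinematics, imaging, nets
def cam(p):
    h,w=p["image"].shape[:2]; f=h/2/np.tan(np.radians(p["fovy"])/2)
    K=np.array([[f,0,p["cx"]],[0,f,p["cy"]],[0,0,1]]); R=cv2.Rodrigues(np.array(p["rvec"],float))[0]
    return K,R,np.array(p["tvec"],float).reshape(3)
def px2z(p,uv,z):
    K,R,t=cam(p); d=R.T@np.linalg.solve(K,[uv[0],uv[1],1]); c=-R.T@t
    return c+d*(z-c[2])/d[2]
def proj(p,X):
    K,R,t=cam(p); q=K@(R@np.array(X)+t); return q[:2]/q[2]
def save(p,n): cv2.imwrite(f"pics/{n}.png",cv2.cvtColor(p["image"],cv2.COLOR_RGB2BGR))
E
python3 - <<'E'
from h import *
for n in ("scene","top"):
    p=imaging.get_image(n); save(p,n+"0"); K,R,t=cam(p); print(n,-R.T@t, R[2])
    for tg,z in (("wheel_hub",.178),("grip",.204),("spare_grip_end",.204)):
        for f in (nets.landmark_of,nets.look_for):
            for r in f(p,tg)[:3]:
                uv=np.array(r["centre"])*[560,420]; print(tg,f.__name__,round(r["score"],2),uv.round(1),px2z(p,uv,z).round(3))
print(manip.sense()["time_s"])
E
```

```text
scene [ 1.22359096 -0.25498911  1.00733988] [-0.61173875  0.27072014 -0.74329422]
wheel_hub call 0.95 [340.1 174.7] [0.494 0.219 0.178]
wheel_hub call 0.86 [340.5 177. ] [0.501 0.216 0.178]Traceback (most recent call last):
  File "<stdin>", line 6, in <module>
ValueError: it knows: spare_grip_end, wheel_hub
```

```bash
python3 -c "
import cv2,numpy as np
a=cv2.imread('pics/scene0.png');b=cv2.imread('pics/top0.png')
cv2.imwrite('pics/both.png',cv2.resize(np.vstack([a,b]),(400,600)))"
```

```text
[ WARN:0@0.028] global loadsave.cpp:275 findDecoder imread_('pics/top0.png'): can't open/read file: check file path/integrity
Traceback (most recent call last):
ValueError: all the input arrays must have same number of dimensions, but the array at index 0 has 3 dimension(s) and the array at index 1 has 2 dimension(s)
```

View pics/scene0.png

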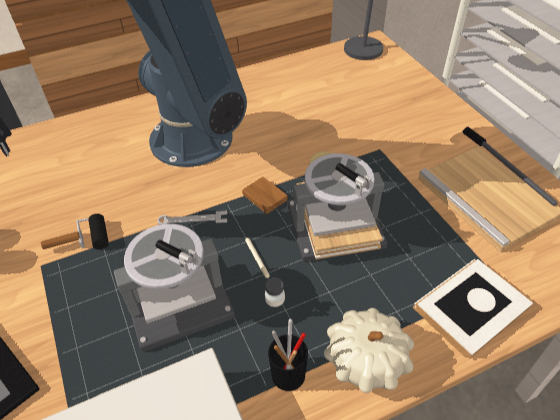

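The scene view shows the loaded press at right, with its hub near (340,175), the hinge cheeks near (360,182) and boards below. The empty press is at left, near (163,253). Next is the top view.

```bash
python3 - <<'E'
from h import *
p=imaging.get_image("top"); K,R,t=cam(p); print(-R.T@t, R[2])
for tg,z in (("wheel_hub",.178),("spare_grip_end",.204)):
    for r in nets.landmark_of(p,tg)[:3]:
        uv=np.array(r["centre"])*[560,420]; print(tg,round(r["score"],2),uv.round(1),px2z(p,uv,z).round(3))
        if tg=="wheel_hub" and r["score"]>.5: c=uv
save(p,"top0")
x,y=int(c[0])-60,int(c[1])-45; print("crop",x,y)
q=dict(p); im=p["image"][max(y,0):y+90,max(x,0):x+120]
q["image"]=cv2.resize(im,None,fx=6,fy=6,interpolation=cv2.INTER_CUBIC); save(q,"top0c")
E
```

```text
[0.46775694 0.02810715 0.87942585] [ 0.11979468 -0.0230441  -0.99253121]
wheel_hub 0.64 [162.9 244. ] [0.489 0.219 0.178]
wheel_hub 0.33 [408.5 219.7] [ 0.526 -0.224  0.178]
spare_grip_end 0.66 [411.2 219.4] [ 0.524 -0.219  0.204]
crop 102 199
```

View pics/top0c.png

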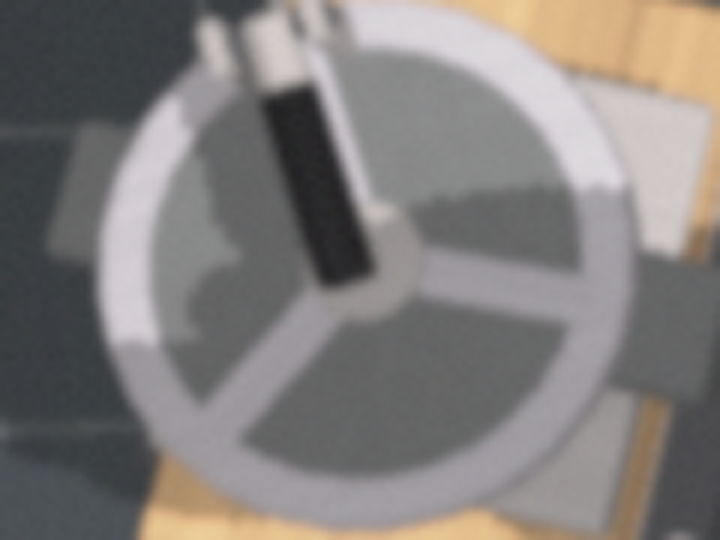

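The top crop shows the wheel centred at crop (367,264), the bar's free end at (347,280) and its hinge end at (272,40). So the hinge points away from the robot, slightly left. I'll move above it and take a wrist look.

```bash
cat >> h.py <<'E'
from scipy.spatial.transform import Rotation as Ro
def down(az):  # tool pointing down, tool y along azimuth az
    y=np.array([np.cos(az),np.sin(az),0]); z=np.array([0,0,-1.]); x=np.cross(y,z)
    return list(Ro.from_matrix(np.c_[x,y,z]).as_euler("xyz"))
E
python3 - <<'E'
from h import *
p=imaging.get_image("top")
hub=px2z(p,(102+367/6,199+264/6),.178); end=px2z(p,(102+347/6,199+279/6),.204); pin=px2z(p,(102+271/6,199+38/6),.206)
d=pin-end; az=np.arctan2(d[1],d[0]); print(hub,end,pin,np.linalg.norm(d[:2]),az)
for s in (1,-1):
    q=kinematics.inverse_kinematics([hub[0],hub[1],.5],down(az+s*np.pi/2)); print(s,None if q is None else np.round(q,2))
    a2=az-1.75
    q=kinematics.inverse_kinematics([hub[0]+.068*np.cos(a2),hub[1]+.068*np.sin(a2),.204+.055+.155],down(a2+s*np.pi/2)); print(s,None if q is None else np.round(q,2))
m=hub+.02*np.array([np.cos(az),np.sin(az),0])
s=-1 if 0 else 1
print(manip.sense()["time_s"])
E
```

```text
[0.49113018 0.21822399 0.178     ] [0.48610016 0.21676903 0.204     ] [0.55543473 0.23919798 0.206     ] 0.07287208607369781 0.3128643850404532
1 [0.42 0.25 0.24 1.56 0.   0.11]
1 [0.29 0.23 0.   1.34 0.   1.73]
-1 [ 0.42  0.25  0.24  1.56  0.   -3.04]
-1 [ 0.29  0.23  0.    1.34  0.   -1.41]
0.35
```

```bash
python3 - <<'E'
from h import *
az=.313; u=np.array([np.cos(az),np.sin(az)]); hub=np.array([.491,.2185])
c=hub+.013*u
manip.goto([c[0],c[1],.47],down(az+np.pi/2))
p=imaging.get_image("wrist"); K,R,t=cam(p); print(-R.T@t,R[2])
for r in nets.landmark_of(p,"wheel_hub")[:2]:
    uv=np.array(r["centre"])*[560,420]; print(round(r["score"],2),uv.round(1),px2z(p,uv,.178).round(3))
im=p["image"]
for r in (.068,.013,-.008):
    a=proj(p,[*(hub+r*u),.204]); print(r,a.round(1)); cv2.circle(im,tuple(int(v) for v in a.round()),3,(255,0,0),1)
save(p,"wrist0"); print(manip.sense()["time_s"],manip.sense()["tcp_pos"],manip.sense()["grip_width"])
E
```

```text
[0.42470555 0.19673681 0.43952083] [ 0.3045237   0.09651732 -0.94760209]
0.78 [282.8 193.7] [0.494 0.217 0.178]
0.068 [285.5 271.3]
0.013 [285.4 214.3]
-0.008 [285.3 190.3]
3.2333 [0.50362698 0.22187357 0.46994168] 0.08539248262529554
```

View pics/wrist0.png

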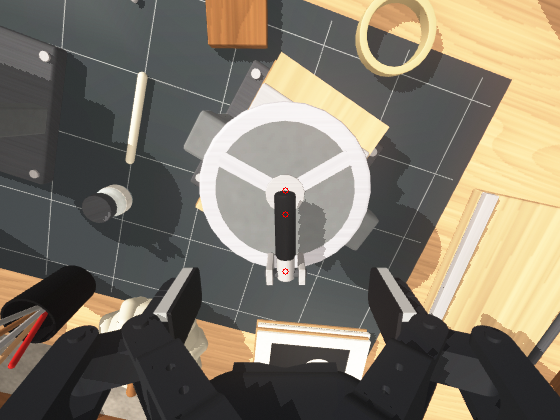

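The wrist view agrees with the computed points: the bar runs from (285,190) to the pin at (285,271), centred between the open fingers. Next: grasp near the free end and lift.

```bash
cat >> h.py <<'E'
AZ=.313; HUB=np.array([.4915,.2185]); RG=.058
def pose(th,az,r=RG,dz=.002):
    c=HUB+(.068-r*np.cos(th))*np.array([np.cos(az),np.sin(az)])
    return [c[0],c[1],.204+r*np.sin(th)+.155+dz],down(az+np.pi/2)
def st():
    s=manip.sense(); print(round(s["time_s"],2),np.round(s["tcp_pos"],4),"F",np.round(s["force"],1),"w",round(s["grip_width"],4),"gf",round(s["grip_force"],1)); return s
E
python3 - <<'E'
from h import *
P,o=pose(0.03,AZ)
manip.line_to(P,rate=.12,orientation=o); st()
jaws.gripper_close(); s=st()
if .014<s["grip_width"]<.022:
    for th in np.linspace(0,1.57,9)[1:]:
        P,o=pose(th,AZ); manip.line_to(P,rate=.08,orientation=o); s=st()
        if np.linalg.norm(s["force"])>60: print("stop");break
p=imaging.get_image("scene"); im=p["image"][120:260,260:440]; q=dict(p); q["image"]=cv2.resize(im,None,fx=3,fy=3); save(q,"up")
E
```

```text
4.28 [0.5013 0.2217 0.3634] F [-0.3  0.4  0.4] w 0.0856 gf 0.0
4.91 [0.5011 0.2214 0.3629] F [ 0.3 -3.   2.9] w 0.0162 gf 58.5
5.17 [0.5021 0.2218 0.3722] F [ 1.9 -2.4 -3.2] w 0.0158 gf 58.8
5.47 [0.5054 0.2228 0.3832] F [ 3.2 -3.2 -1.6] w 0.0163 gf 58.8
5.76 [0.5106 0.2245 0.3931] F [ 4.5 -4.  -3.9] w 0.0157 gf 59.0
6.05 [0.5173 0.2267 0.4015] F [ 2.9 -4.1 -6.6] w 0.0159 gf 58.8
6.34 [0.5261 0.2299 0.4091] F [ 5.5 -0.9 -7.8] w 0.0153 gf 58.9
6.63 [0.5357 0.2327 0.4142] F [  5.4  -3.  -10.5] w 0.0143 gf 59.2
6.92 [0.5455 0.2363 0.4186] F [ 0.2  0.1 -0.2] w -0.0004 gf 0.3
7.22 [0.556  0.2395 0.4191] F [-0.7  0.7 -1. ] w -0.0003 gf 0.0
```

View pics/up.png

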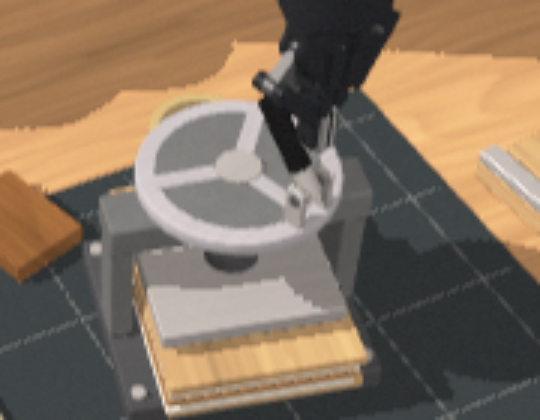

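The lift worked part of the way, then the pads slid off the bar. It now stands at roughly 60–70° (crop: end about (270,103), pin about (308,190)). I'll estimate the angle from the projection, then open the fingers.

```bash
python3 - <<'E'
from h import *
jaws.let_go(); st()
p=imaging.get_image("scene"); w=imaging.get_image("wrist")
u=np.array([np.cos(AZ),np.sin(AZ)])
im=cv2.resize(p["image"][130:230,290:430],None,fx=4,fy=4,interpolation=cv2.INTER_CUBIC)
for th in (.8,1.0,1.2,1.4):
    e=[*(HUB+(.068-.076*np.cos(th))*u),.204+.076*np.sin(th)]
    a=proj(p,e); b=proj(w,e); print(th,((a-[290,130])*4).round(),b.round())
    cv2.circle(im,tuple(int(v) for v in (a-[290,130])*4),3,(255,0,0),1); cv2.circle(w["image"],tuple(int(v) for v in b),3,(255,0,0),1)
im=np.hstack([cv2.resize(im[:,100:400],(300,400)),w["image"][:400,60:500]])
q=dict(p);q["image"]=im;save(q,"cmp")
E
```

```text
8.05 [0.5562 0.2394 0.419 ] F [ 0.   0.4 -0.6] w 0.0854 gf 0.0
0.8 [227.  82.] [284. 181.]
1.0 [245.  79.] [284. 213.]
1.2 [265.  81.] [284. 248.]
1.4 [287.  89.] [284. 283.]
```

View pics/cmp.png

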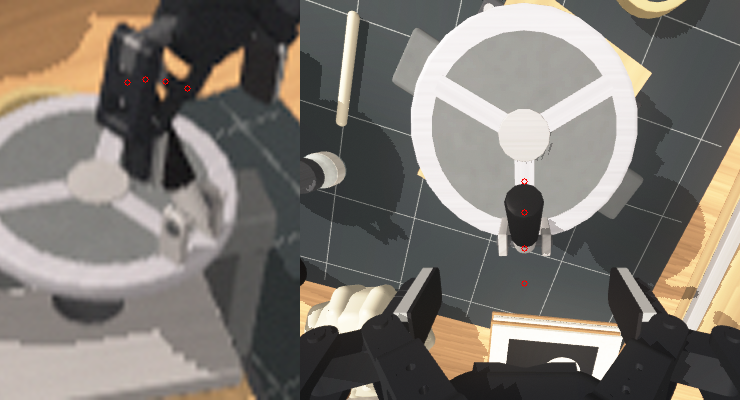

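The wrist view shows the bar's end face near (524,200), so the grip is at about 0.92 rad. I'll regrasp deeper and finish the lift.

```bash
python3 - <<'E'
from h import *
P,o=pose(.92,AZ,.05,-.008)
manip.line_to([P[0],P[1],.415],rate=.12,orientation=o); manip.line_to(P,rate=.1); st()
jaws.gripper_close(); s=st()
if .014<s["grip_width"]<.022:
    for th in np.linspace(.92,1.54,5)[1:]:
        P,o=pose(th,AZ,.05,-.008); manip.line_to(P,rate=.07,orientation=o); s=st()
        if s["grip_width"]<.012: print("lost");break
manip.dwell(.25)
p=imaging.get_image("scene"); im=cv2.resize(p["image"][120:240,290:430],None,fx=4,fy=4,interpolation=cv2.INTER_CUBIC); q=dict(p);q["image"]=im;save(q,"up2")
E
```

```text
8.95 [0.5277 0.2302 0.3905] F [ 0.9 -0.2  0.2] w 0.0851 gf 0.0
9.58 [0.5273 0.23   0.3911] F [ 0.2 -2.2  2.8] w 0.0166 gf 58.4
9.84 [0.5322 0.2315 0.394 ] F [-7.3 -4.6  0.3] w 0.0168 gf 59.3
10.1 [0.5392 0.2338 0.3973] F [-5.8 -4.4  0.3] w 0.0162 gf 59.5
10.36 [0.546  0.236  0.3992] F [-8.5 -5.2  2.3] w 0.0163 gf 58.4
10.62 [0.5539 0.2385 0.4002] F [-5.3 -3.9 -0.3] w 0.0163 gf 58.6
```

View pics/up2.png

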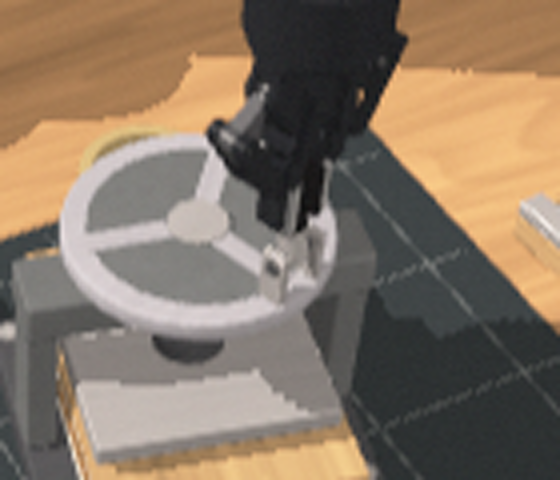

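The grip is held upright directly over the hinge, width steady at 16 mm. Now I'll wind it, with force feedback.

```bash
python3 - <<'E'
from h import *
D=0
while D<1.95:
    D+=.15 if D<1.3 else .07
    az=AZ-D; P,o=pose(1.54,az,.05,-.008); manip.line_to(P,rate=.06,orientation=o); s=manip.sense()
    t=np.array([np.sin(az),-np.cos(az)]); ft=s["force"][:2]@t
    print(round(D,2),round(s["time_s"],2),"Ft",round(ft,1),np.round(s["force"],1),round(s["grip_width"],4),np.round(np.array(s["tcp_pos"])-P,4))
    if ft<-22 or s["grip_width"]<.012: break
manip.dwell(.25); st()
E
```

```text
0.15 11.23 Ft 3.9 [-4.3 -4.6 -0.8] 0.0166 [-0.0008 -0.0008 -0.0008]
0.3 11.55 Ft 3.0 [-6.  -3.   1.4] 0.0164 [-0.0009 -0.0006 -0.0008]
0.45 11.87 Ft 2.4 [-6.9 -1.5 -0.1] 0.0167 [-0.001  -0.0004 -0.0008]
0.6 12.18 Ft 1.8 [-5.9 -0.2 -0.5] 0.0165 [-0.0011 -0.0002 -0.0008]
0.75 12.5 Ft 0.7 [-4.8  1.5 -1.4] 0.0167 [-0.0011  0.     -0.0008]
0.9 12.82 Ft 0.4 [-5.3  3.  -1. ] 0.0165 [-0.0011  0.0003 -0.0008]
1.05 13.13 Ft 0.1 [-5.6  4.9 -1.8] 0.0165 [-0.001   0.0005 -0.0007]
1.2 13.45 Ft -1.2 [-4.4  7.4 -2.4] 0.0167 [-0.0009  0.0007 -0.0007]
1.35 13.77 Ft -1.1 [-3.2  7.6 -3.3] 0.0167 [-0.0008  0.001  -0.0007]
1.42 14.02 Ft -8.0 [ 6.3  5.3 -8.4] 0.0167 [ 0.0009  0.001  -0.0004]
1.49 14.27 Ft -25.0 [ 21.1  14.5 -16.9] 0.0165 [ 0.0034  0.0022 -0.0003]
14.52 [0.5205 0.1594 0.4007] F [ 20.3  14.8 -15.7] w 0.0165 gf 60.6
```

The wheel reached its stop at about 1.42 rad of travel. Next: relax the push slightly and fold down.

```bash
python3 - <<'E'
from h import *
az=AZ-1.42
for th in np.linspace(1.54,0.03,10):
    P,o=pose(th,az,.05,-.002-.006*max(0,np.sin(th))); manip.line_to(P,rate=.07,orientation=o); s=st()
    if s["grip_width"]<.012 or np.linalg.norm(s["force"])>60: print("abort",th);break
else:
    jaws.let_go(); s=st()
    P=np.array(s["tcp_pos"]); manip.line_to(list(P+[0,0,.1]),rate=.15); st()
    p=imaging.get_image("wrist"); save(p,"down")
E
[ -f pics/down.png ] && echo ok
```

```text
14.77 [0.5226 0.1604 0.4006] F [ 6.9  8.5 -8.2] w 0.0167 gf 61.5
15.03 [0.5191 0.1663 0.4   ] F [ 9.7 -3.1 -5.5] w 0.0167 gf 62.2
15.3 [0.5153 0.1736 0.398 ] F [ 9.1 -2.8 -4.5] w 0.0163 gf 64.0
15.57 [0.5121 0.18   0.3951] F [ 9.8 -6.3 -2.1] w 0.0162 gf 65.5
15.83 [0.509  0.186  0.3912] F [ 8.5 -7.4 -0.8] w 0.0165 gf 65.9
16.1 [0.5062 0.1914 0.386 ] F [ 8.3 -6.5  0.6] w 0.0164 gf 65.3
16.36 [0.5038 0.196  0.38  ] F [ 6.1 -3.6  1.6] w 0.0165 gf 64.5
16.62 [0.5022 0.1992 0.3735] F [ 6.  -3.4  3. ] w 0.0166 gf 63.9
16.88 [0.5011 0.2014 0.3663] F [ 5.4 -4.1  2. ] w 0.0166 gf 62.6
17.13 [0.5007 0.2023 0.3593] F [ 4.3 -2.3  5.2] w 0.0167 gf 61.9
17.81 [0.4995 0.2024 0.3583] F [-0.6 -0.6  0. ] w 0.0853 gf 0.0
18.62 [0.4994 0.2024 0.4575] F [ 0.8 -0.1 -0.3] w 0.0854 gf 0.0
ok
```

View pics/down.png

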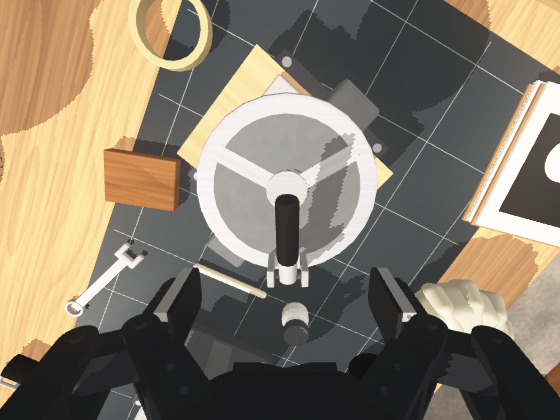

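The wrist view shows the grip folded back across the hub: end near (287,197), pin near (288,272), aligned with the stop azimuth. To make sure it is seated, I'll press lightly from above with closed fingers, then retreat and check.

```bash
python3 - <<'E'
from h import *
az=AZ-1.42; u=np.array([np.cos(az),np.sin(az)])
p=imaging.get_image("wrist")
for th in (0,.1,.2,.3): print(th,proj(p,[*(HUB+(.068-.076*np.cos(th))*u),.204+.076*np.sin(th)]).round(1))
jaws.gripper_close()
c=HUB+.006*u; o=down(az+np.pi/2)
manip.line_to([*c,.173+.235],rate=.12,orientation=o)
for z in np.arange(.228,.2075,-.003):
    manip.line_to([*c,.173+z],rate=.04); f=manip.sense()["force"]; print(round(z,3),np.round(f,1))
    if f[2]>8: break
manip.line_to([*c,.46],rate=.15); jaws.let_go()
p=imaging.get_image("wrist"); q=dict(p); q["image"]=p["image"][150:300,200:380].repeat(3,0).repeat(3,1); save(q,"fin")
for th in (0,.1,.2,.3): print(th,((proj(p,[*(HUB+(.068-.076*np.cos(th))*u),.204+.076*np.sin(th)])-[200,150])*3).round(1))
st()
E
```

```text
0 [286.  187.9]
0.1 [286.1 190.8]
0.2 [286.1 195. ]
0.3 [286.1 200.3]
0.228 [0.2 0.6 0.3]
0.225 [-0.2 -0.3 -0.3]
0.222 [-0.8  0.4 -0.7]
0.219 [ 0.2  0.8 -0.5]
0.216 [-0.5  0.4 -0. ]
0.213 [0.7 1.4 3.3]
0.21 [-5.2 -1.3 20.3]
0 [255.6 154.3]
0.1 [255.7 164.2]
0.2 [255.8 177.5]
0.3 [255.8 194.3]
23.4 [0.4942 0.2131 0.46  ] F [ 0.  -0.5  0.5] w 0.0853 gf 0.0
```

View pics/fin.png

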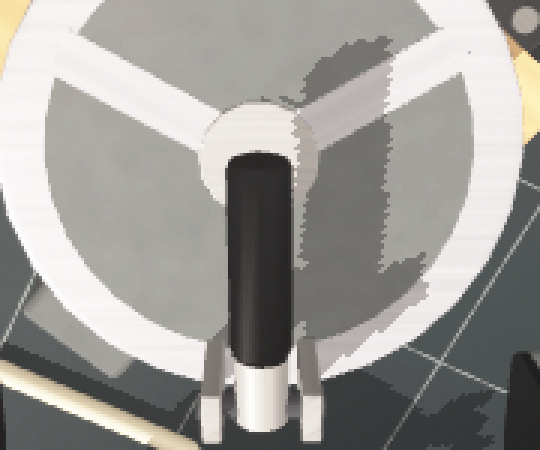

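The bar met the fingers at z = 0.213 m with a stiff rise in force, which is the flat stop. Its end, at crop (260,155), matches the projection for angle 0, and the arm is clear, so I'm handing in.

```bash
python3 -c "
from h import *
print(manip.job_done())"
```

```text
the job is handed in; nothing more can be done
None
```

I closed the loaded press: its grip went up, the wheel was wound clockwise to its stop, and the grip is folded flat and let go. The empty press was not touched, and the job is handed in; no verdict came back.

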